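Start the reflectance meter and hold its shutter half open

ROBOT

A 6-joint arm with a two-finger parallel gripper is mounted at the origin on a cart in front of the work surface, level with it; the furniture and walls round the work are solid. World frame = base frame: x ahead of the robot, y to its left, z up, the work surface at z = 0. Lengths are in m, angles in degrees, forces in N, time in s.
With the tool pointing down it reaches from about 0.275 to 0.775 m from the base axis. Payload 14.6 kg.
Tool frame: the origin (TCP) lies on the centre line of the jaws, within the pads' length; the fingertips stand 11 mm ahead of it and the grasp point (between the pads) lies 8 mm behind it (robot.finger_overhang is the distance from the TCP to the fingertips, in m); z points along the fingers, y is the line along which they close (so a half turn about z gives the same grasp; the last joint's range is limited). The gripper opens to 85 mm and grips with 20 to 120 N. Pads are 22 mm wide; open, the fingers measure 114 mm over their backs; the gripper's body (76 mm by 85 mm) begins 54 mm behind the grasp point. The pads swing forward as they close: fully open they stand 13 mm farther back than shut.
Start: joints at [-80.69, 15.075, -2.767, 72.158, 0, 81.102], TCP at [0.164, -0.499, 0.242] pointing down, gripper open.
Joint ranges: [-151.79, 151.79], [-50.71, 97.33], [-67.44, 78.34], [-121.81, 120.89], [-77.56, 73.72], [-180, 180]. Speed limits (degrees/s): [108.29, 108.29, 147.25, 159.86, 180, 180].

INTERFACE

Orientations are given as a 3x3 rotation matrix whose columns are the frame's x, y, z axes.
In Python, from cell import readout, optics, job, robot gives the robot as it stands.
- The arm moves only by the shell command python3 -m handwheel 'ROWS' [OPENING] [FORCE]. ROWS is JSON, a list of rows, each a list of 2 entries, a list of its own where there are three numbers: the shift along the tool's x, y, z in mm, then the turn, a rotation vector about the tool's x, y, z in degrees. A call has 1 to 12 rows; each row shifts and turns the commanded pose from where the row before left it, along the tool's axes as they then stand; what a row does not reach is not made up. A row lasts 1/12 s, in which the tool goes at most 41.7 mm and 7.16 degrees, less where a joint would pass 70% of its speed; a pose out of reach is approached as far as the arm can. A call is refused whole if a number of a shift passes 41.7 or a number of a turn 7.16, either way. A call with a gripper value outside its range is refused whole. OPENING is the opening, from 0 (shut) to 1 (fully open), set as the call begins (- or left out, the last holds). The fingers move at their own pace and stop on an object; FORCE is the grip in N (left out, the last holds). Time passes only in rows, so rows that do not move let the fingers close. It gives the time, the measured TCP pose, the force, the opening and the grip force at its end, in the units of the state.
- readout.get_obs(): the state, without advancing time (a new reading comes with each control period).
- optics.capture(name): name is "side" or "top" or "wrist"; returns a dict with "img" (420x560x3 uint8, red, green, blue), "intrinsics" (3x3 intrinsics, pixels), "R" (3x3) and "t" (3): a world point X has camera coordinates R X + t. Camera axes: x right, y down, z forward; pixel columns grow to the right and rows downward; lengths in m; the calibration is good to about 2 mm. A picture is of the moment at which its call begins. There is no depth.
- job.sign_off(): hands the job in; it is judged then, once.
The state is a dict: "clock": time; "joint_positions": joint angles; "joint_velocities": joint speeds; "tau": joint torques, N m; "ee_pos": TCP position; "orientation": TCP orientation; "ft_force": force on the tool from outside, world axes, zero at the start; "torque": the same for the moment, N m; "opening": finger opening in m; "finger_force": force on a finger pad.
Only numpy, scipy, OpenCV 4.12 (cv2) and the standard library are available. Lean on these libraries where they do the work, as an engineer would, in place of code of your own. Each camera call takes 0.05 s, during which the arm holds its last target. There are 200 camera calls.

TASK

Take a half-aperture reading on the bench reflectance meter: press the green start button on the control pod fully down and let it come up again, then slide the meter's sprung shutter open until its white line stands at the red half-travel marks, without ever running it fully open. Finish while holding the shutter steady there against its spring: do not let go at the end. Leave the red stop button alone and do not disturb the things lying around.

Things in the scene. Friction and masses are not known exactly. Their poses are not given: they have to be found in the camera images.
- meter: Reflectance meter, fixed: a flat white box, 150 (x) x 240 (y) mm, grey deck 55 mm up. Origin: centre of its underside; its +y is the way the shutter opens. On the deck: a round amber window under the shutter, two aluminium guide rails along y at x = +-50 mm (tops 69 mm up) and black end blocks at y = +104 and -106 mm (tops 67 mm up).
- shutter (a joint): Travel of the sprung shutter of the meter in m: 0 = closed (rest), 0.070 = fully open; half travel = 0.035. Springs pull it shut with about 3 N when closed, rising by 1.4 N per cm to about 8 N at half and 13 N fully open; let go, it runs shut.
- shutter_post (a point): Point on the axis of the shutter's upright round black post, 84 mm up. The post is 18 mm thick, its top 105 mm up, its foot flange 28 mm wide, up to 67 mm; grip it from above or push it. The shutter is a dark steel plate, 90 x 78 mm, top 63 mm up, with a white line across it through the post. Moves along the meter's +y as it opens.
- half_open (a point): Fixed on the meter: where the point shutter_post lies at half travel. A red bar across each guide rail marks it (meter y = -5 mm).
- pod: The control pod, fixed: a low grey and white box, 150 (x) x 78 (y) mm, top 37 mm above the bench, to the left or to the right of the meter. Origin at the centre of its underside. The green start button is at x = +38 mm, the red stop button at x = -38 mm.
- start_button (a joint): The green start button's way down in m: 0 = up, 0.006 = fully down (takes about 5 N); it springs back.
- start_button_top (a point): Centre of the top of the green start button (cap 28 mm wide), pressed straight down. Moves with the button.
- stop_button (a joint): The red stop button's way down in m: 0 = up, 0.006 = fully down. To be left alone.
- stop_button_top (a point): Centre of the top of the red stop button, 76 mm from the green one.
- sample_tin_b: Bystander, loose: round sample tin with a press lid, 60 mm wide, 40 mm high. Origin at the centre of its underside.
- mortar_cube_1: Bystander, loose: grey mortar cube, 40 mm. Origin at the centre of its underside.
- stopwatch: Bystander, loose: black stopwatch, 71 x 60 x 19 mm. Origin at the centre of its underside.

How it is judged:
By the outcome, as a careful person would: the job done as asked, in the order asked, and still so for the second after the job is handed in, while the arm keeps its last pose, push and grip.
It also fails if it takes over 45 s, if anything falls off the work surface, if the arm or the gripper's body presses on something with over 40 N, if the wrist force passes 120 N, or if a joint passes its speed limit or range.

## Working session

There is one attempt and no reset: what is moved stays moved. The work goes in short steps, Python scripts to look and compute and a shell command to move; the robot and the scene stay as the last step left them, time stands still between calls to the robot, and variables do not carry over. Pictures are saved under pics/ and viewed, at most 10 in all, crops included, and the job is handed in when it is done.

```bash
mkdir -p pics
python3 - <<'E'
from cell import readout, optics, job, robot
import cv2,numpy as np
for n in("side","top"):
    c=optics.capture(n); cv2.imwrite(f"pics/{n}0.png",cv2.cvtColor(c["img"],cv2.COLOR_RGB2BGR))
    print(n,np.round(c["intrinsics"],1).tolist(),np.round(-c["R"].T@c["t"],3))
o=readout.get_obs(); print(o["ee_pos"],np.round(o["orientation"],3),o["clock"],o["ft_force"])
E
```

```text
side [[512.5, 0.0, 283.4], [0.0, 512.5, 211.2], [0.0, 0.0, 1.0]] [0.459 1.243 0.68 ]
top [[385.7, 0.0, 271.9], [0.0, 385.7, 204.2], [0.0, 0.0, 1.0]] [ 0.456 -0.102  0.984]
[ 0.16400679 -0.49847158  0.24188656] [[ 0.95   0.312 -0.   ]
 [ 0.312 -0.95   0.001]
 [ 0.    -0.001 -1.   ]] 0.1 [0.20586975 0.19171344 0.37827571]
```

View pics/side0.png

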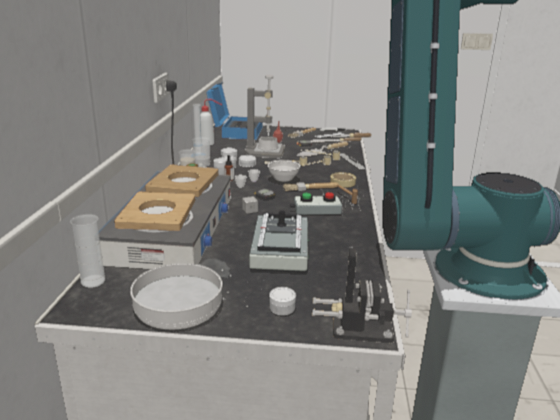

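View pics/top0.png

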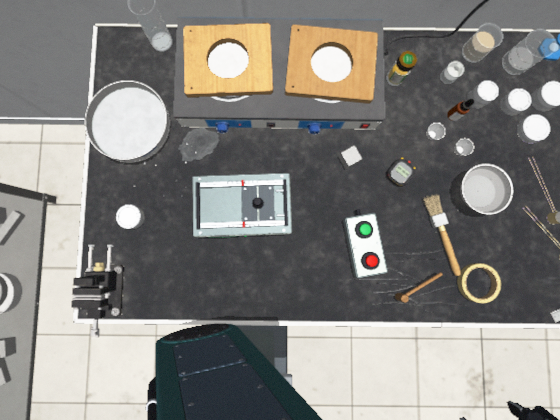

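The side view shows the meter at about (281,240) with its post at (282,218), green at (307,197) and red at (329,197). The top view shows the post at (258,203), the half marks at (242,183) and (243,224), green at (365,229) and red at (371,260). I'll enlarge both.

Run:
```python
import cv2,numpy as np
s=cv2.imread("pics/side0.png")[180:280,235:360]; t=cv2.imread("pics/top0.png")[160:285,180:400]
s=cv2.resize(s,None,fx=4,fy=4,interpolation=cv2.INTER_CUBIC); t=cv2.resize(t,None,fx=3.5,fy=3.5,interpolation=cv2.INTER_CUBIC)
cv2.imwrite("pics/s1.png",s);cv2.imwrite("pics/t1.png",t)
```

```text
(no output)
```

View pics/s1.png

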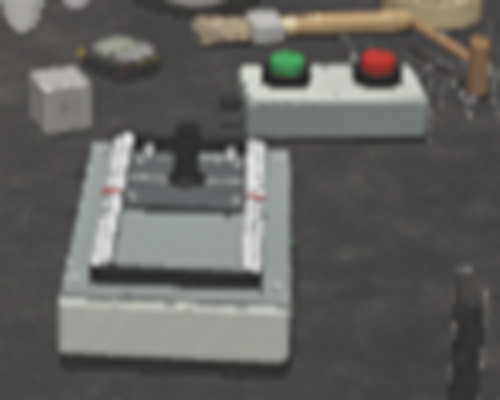

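View pics/t1.png

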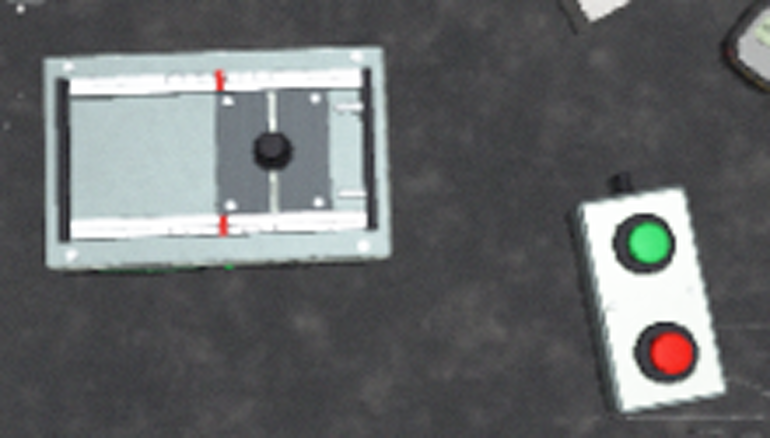

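The side crop shows green at (288,60), red at (380,60), the post top at (187,126) and the marks at (112,190) and (258,197). The top crop shows green at (650,242), red at (672,353), the post top at (272,146) and the marks at (220,81) and (223,225). Opening is to the left, towards world +y. Next I'll triangulate.

Run:
```python
from cell import optics
import numpy as np,cv2
P={};C={}
for n in("side","top"):
    c=optics.capture(n);C[n]=c;P[n]=c["intrinsics"]@np.c_[c["R"],c["t"]]
pts=dict(green=((288,58),(650,242)),red=((380,58),(672,353)),post=((187,126),(272,146)),m1=((112,190),(220,81)),m2=((258,197),(223,225)))
for k,(s,t) in pts.items():
    s=(np.array(s)+.5)/4-.5+[235,180]; t=(np.array(t)+.5)/3.5-.5+[180,160]
    X=cv2.triangulatePoints(P["side"],P["top"],s.astype(float),t.astype(float))[:,0];X=X[:3]/X[3]
    print(k,np.round(X,4),"err",[np.round((lambda q:q[:2]/q[2])(P[n]@np.r_[X,1])-p,1).tolist() for n,p in(("side",s),("top",t))])
```

```text
green [ 0.5064 -0.3297  0.0597] err [[-0.1, -0.0], [-0.0, 0.2]]
red [ 0.431  -0.3436  0.0588] err [[-0.2, -0.0], [-0.0, 0.4]]
post [ 0.566  -0.0715  0.1058] err [[0.3, 0.1], [-0.0, -0.7]]
m1 [ 0.6142 -0.0339  0.0705] err [[0.2, 0.0], [-0.0, -0.4]]
m2 [ 0.5139 -0.038   0.0703] err [[-0.1, -0.0], [-0.0, 0.2]]
```

Spacings and heights agree: 76.7 mm between buttons, 100.4 mm between marks, post top at 106 mm. The meter's yaw is about 2.3°, closed post at (0.566,-0.071), half travel at (0.564,-0.036). Now I'll move above the green button with the gripper shut.

```bash
python3 -m handwheel '[[[20,-3,2],[0,0,0]],[[34,-5,10],[0,0,0]],[[36,-5,10],[0,0,0]],[[36,-5,10],[0,0,0]],[[36,-5,10],[0,0,0]],[[36,-5,12],[0,0,0]],[[36,-5,12],[0,0,0]],[[36,-5,12],[0,0,0]],[[36,-5,12],[0,0,0]],[[36,-5,12],[0,0,0]],[[26,-4,12],[0,0,0]],[[10,-1,6],[0,0,0]]]' 0 40
python3 -m handwheel '[[[0,0,0],[0,0,0]],[[0,0,0],[0,0,0]],[[0,0,0],[0,0,0]]]'
python3 - <<'E'
from cell import readout, optics
import cv2,numpy as np
c=optics.capture("wrist"); cv2.imwrite("pics/w1.png",cv2.cvtColor(c["img"],cv2.COLOR_RGB2BGR))
for X in([.5064,-.3297,.059],[.431,-.3436,.059]):
    q=c["intrinsics"]@(c["R"]@np.array(X)+c["t"]); print(q[:2]/q[2])
o=readout.get_obs();print(o["joint_positions"],o["ee_pos"],o["orientation"])
E
```

```text
clock: 1.2
ee_pos: [0.5088, -0.328, 0.1205]
orientation: [[0.949, 0.315, -0.001], [0.315, -0.949, 0.001], [-0.0, -0.002, -1.0]]
ft_force: [-0.5, 0.3, 0.3]
opening: 0.0
finger_force: 0.0
clock: 1.45
ee_pos: [0.5058, -0.331, 0.1228]
orientation: [[0.95, 0.312, 0.0], [0.312, -0.95, -0.0], [-0.0, 0.0, -1.0]]
ft_force: [-0.1, -0.3, 0.2]
opening: -0.0
finger_force: 0.0
[268.80055428 232.70316537]
[254.33496987 333.1619212 ]
[-4.09321293e+01  2.60165273e+01 -4.72216206e+00  5.92216925e+01
 -1.29946642e-02  1.20932214e+02] [ 0.50571242 -0.3311604   0.12298998] [[ 9.50322200e-01  3.11267691e-01  3.73801865e-04]
 [ 3.11267874e-01 -9.50322009e-01 -6.24368005e-04]
 [ 1.60886552e-04  7.09703288e-04 -9.99999735e-01]]
```

View pics/w1.png

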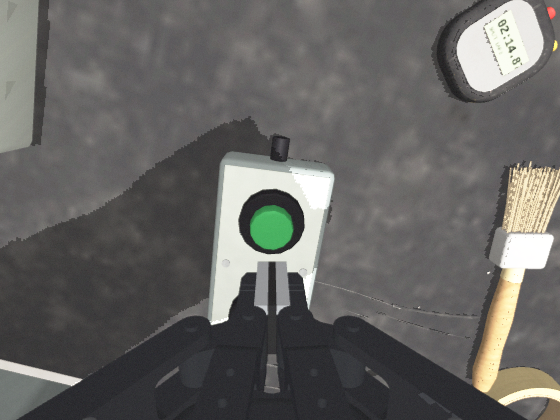

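The wrist view shows the green cap at about (271,228), predicted (269,233). That's about 3 mm further ahead, well inside the cap. Red is hidden behind the fingers, well clear. Descending.

```bash
python3 -m handwheel '[[[2,0,20],[0,0,0]],[[0,0,20],[0,0,0]],[[0,0,8],[0,0,0]],[[0,0,3],[0,0,0]],[[0,0,0],[0,0,0]],[[0,0,0],[0,0,0]]]'
python3 -m handwheel '[[[0,0,2],[0,0,0]],[[0,0,2],[0,0,0]],[[0,0,2],[0,0,0]],[[0,0,0],[0,0,0]],[[0,0,0],[0,0,0]]]'
```

```text
clock: 2.0
ee_pos: [0.5085, -0.3302, 0.0723]
orientation: [[0.95, 0.312, 0.001], [0.312, -0.95, -0.001], [0.0, 0.001, -1.0]]
ft_force: [0.4, -0.3, -0.2]
opening: -0.0003
finger_force: 0.0
clock: 2.42
ee_pos: [0.5089, -0.3301, 0.0657]
orientation: [[0.95, 0.312, 0.001], [0.312, -0.95, -0.001], [0.0, 0.001, -1.0]]
ft_force: [0.9, -2.0, 4.4]
opening: 0.0004
finger_force: 1.9
```

```bash
python3 -m handwheel '[[[0,0,1],[0,0,0]],[[0,0,1],[0,0,0]],[[0,0,0],[0,0,0]],[[0,0,0],[0,0,0]]]'
python3 -m handwheel '[[[0,0,1],[0,0,0]],[[0,0,0],[0,0,0]],[[0,0,0],[0,0,0]]]'
```

```text
clock: 2.75
ee_pos: [0.5089, -0.3301, 0.064]
orientation: [[0.95, 0.312, 0.001], [0.312, -0.95, -0.001], [0.001, 0.001, -1.0]]
ft_force: [1.0, -1.9, 10.6]
opening: 0.0001
finger_force: 5.3
clock: 3.0
ee_pos: [0.5089, -0.3301, 0.0637]
orientation: [[0.95, 0.312, 0.002], [0.312, -0.95, -0.002], [0.001, 0.002, -1.0]]
ft_force: [-2.5, -0.8, 21.0]
opening: -0.0002
finger_force: 11.0
```

The button bottomed out: force jumped to 21 N with no further travel. Releasing, then over to the post.

```bash
python3 -m handwheel '[[[0,0,-10],[0,0,0]],[[0,0,-30],[0,0,0]],[[0,0,-35],[0,0,0]],[[8,-14,-30],[0,0,0]],[[17,-29,-10],[0,0,0]],[[19,-32,0],[0,0,0]],[[19,-32,0],[0,0,0]],[[19,-32,0],[0,0,0]],[[19,-32,0],[0,0,0]],[[17,-29,0],[0,0,0]],[[12,-21,0],[0,0,0]],[[4,-7,0],[0,0,0]]]' 1 40
python3 -m handwheel '[[[0,0,0],[0,0,0]],[[0,0,0],[0,0,0]],[[0,0,0],[0,0,0]]]'
python3 - <<'E'
from cell import readout, optics
import cv2,numpy as np
c=optics.capture("wrist"); cv2.imwrite("pics/w2.png",cv2.cvtColor(c["img"],cv2.COLOR_RGB2BGR))
for X in([.566,-.0715,.105],[.6142,-.0339,.07],[.5139,-.038,.07]):
    q=c["intrinsics"]@(c["R"]@np.array(X)+c["t"]); print(q[:2]/q[2])
o=readout.get_obs();print(o["joint_positions"])
E
```

```text
clock: 4.0
ee_pos: [0.5642, -0.0677, 0.1769]
orientation: [[0.949, 0.315, -0.001], [0.315, -0.949, 0.001], [-0.001, -0.002, -1.0]]
ft_force: [-0.6, 0.1, -1.0]
opening: 0.0857
finger_force: 0.0
clock: 4.25
ee_pos: [0.5642, -0.0722, 0.1771]
orientation: [[0.95, 0.312, -0.001], [0.312, -0.95, -0.0], [-0.001, -0.0, -1.0]]
ft_force: [-0.5, -0.9, -0.2]
opening: 0.0853
finger_force: 0.0
[270.28994726 226.27344368]
[240.26577598 129.45125575]
[208.99435748 255.75070473]
[-1.55160966e+01  2.08781768e+01 -4.39333412e+00  6.47499452e+01
 -8.49058768e-03  1.46355861e+02]
```

View pics/w2.png

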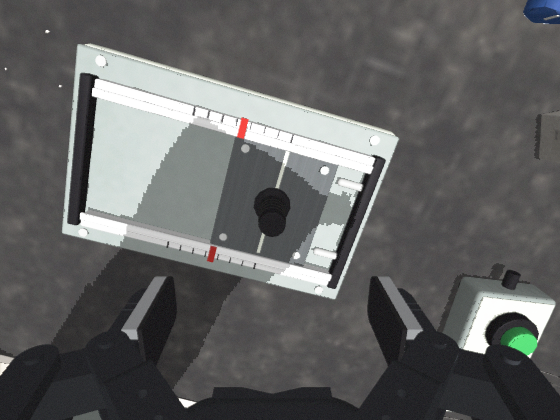

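The post top at (272,224) and marks at (243,128) and (212,254) lie within 3 px of the prediction. The green button is up again. Descending and gripping.

```bash
python3 -m handwheel '[[[1,0,15],[0,0,0]],[[0,0,30],[0,0,0]],[[0,0,30],[0,0,0]],[[0,0,12],[0,0,0]],[[0,0,4],[0,0,0]],[[0,0,0],[0,0,0]],[[0,0,0],[0,0,0]]]'
python3 -m handwheel '[[[0,0,0],[0,0,0]],[[0,0,0],[0,0,0]],[[0,0,0],[0,0,0]],[[0,0,0],[0,0,0]],[[0,0,0],[0,0,0]],[[0,0,0],[0,0,0]]]' 0 60
```

```text
clock: 4.88
ee_pos: [0.5658, -0.0716, 0.0871]
orientation: [[0.95, 0.312, 0.001], [0.312, -0.95, -0.0], [0.001, 0.001, -1.0]]
ft_force: [0.0, -0.2, 0.7]
opening: 0.0854
finger_force: 0.0
clock: 5.38
ee_pos: [0.5658, -0.0711, 0.0867]
orientation: [[0.95, 0.313, 0.001], [0.313, -0.95, -0.001], [0.001, 0.001, -1.0]]
ft_force: [-3.7, -2.7, 6.0]
opening: 0.0161
finger_force: 58.4
```

Gripped at opening 16 mm. Sliding about 31 mm slowly, then checking.

```bash
python3 -m handwheel '[[[0.5,-2,0],[0,0,0]],[[1,-3.5,0],[0,0,0]],[[1,-3.5,0],[0,0,0]],[[1,-3.5,0],[0,0,0]],[[1,-3.5,0],[0,0,0]],[[1,-3.5,0],[0,0,0]],[[1,-3.5,0],[0,0,0]],[[1,-3.5,0],[0,0,0]],[[0.5,-2,0],[0,0,0]],[[0.5,-1.5,0],[0,0,0]],[[0,0,0],[0,0,0]],[[0,0,0],[0,0,0]]]'
python3 - <<'E'
from cell import optics
import cv2,numpy as np
ims=[]
c=optics.capture("wrist"); w=c["img"]
P=c["intrinsics"]@np.c_[c["R"],c["t"]]
for X in([.6142,-.0339,.07],[.5139,-.038,.07]):
    q=P@np.r_[X,1]; print(q[:2]/q[2])
t=optics.capture("top")["img"][165:250,180:310]
a=cv2.resize(w[100:420,80:480],(800,640))[:600]
cv2.imwrite("pics/w3.png",cv2.cvtColor(a,cv2.COLOR_RGB2BGR)); cv2.imwrite("pics/t3.png",cv2.cvtColor(cv2.resize(t,None,fx=6,fy=6,interpolation=cv2.INTER_CUBIC),cv2.COLOR_RGB2BGR))
E
```

```text
clock: 6.38
ee_pos: [0.5643, -0.0402, 0.0867]
orientation: [[0.95, 0.312, 0.001], [0.312, -0.95, -0.002], [-0.0, 0.002, -1.0]]
ft_force: [-1.8, -7.4, 5.4]
opening: 0.0161
finger_force: 58.7
[291.44361765 174.52712004]
[237.14081994 349.73445595]
```

View pics/w3.png

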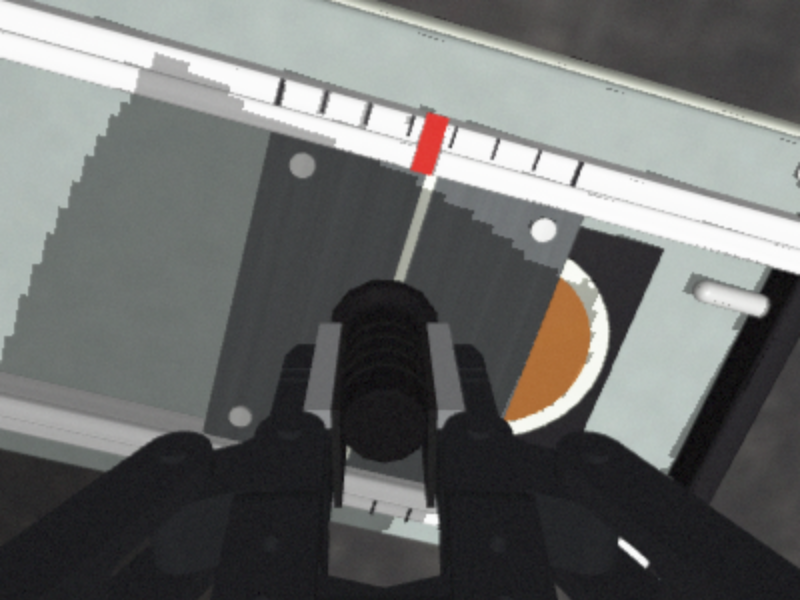

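View pics/t3.png

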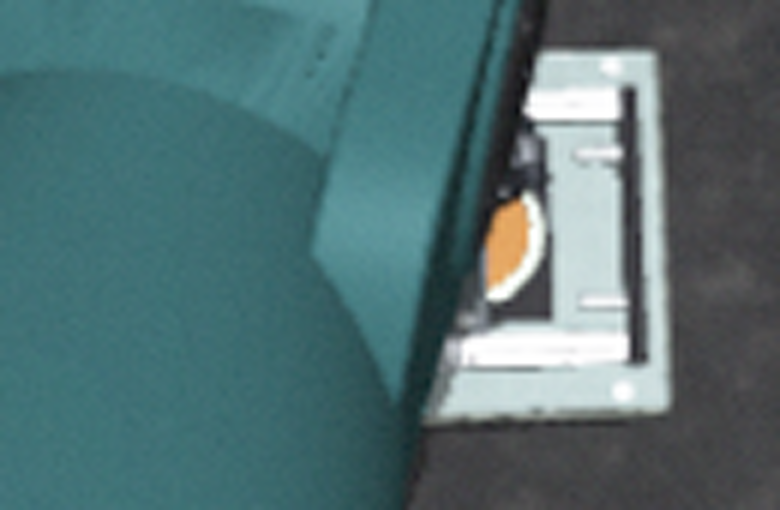

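The wrist crop shows the red mark running from (436,115) to (424,172) and the white line from (430,183) to (400,280), nearly aligned. I'll compute the remaining offset allowing for the heights of plate and rail.

Run:
```python
from cell import optics
import numpy as np
c=optics.capture("wrist");K,R,t=c["intrinsics"],c["R"],c["t"];C=-R.T@t
def at(p,z):
    p=(np.array(p)+.5)/2-.5+[80,100]; d=R.T@np.linalg.solve(K,[*p,1]); return C+d*(z-C[2])/d[2]
my=np.array([-.041,.999,0])
print("cam",C)
for n,p,z in(("mark top",(436,116),.0695),("mark bot",(424,173),.0695),("mark mid",(430,144),.0695),("line rail",(430,183),.063),("line mid",(415,232),.063),("line post",(401,278),.063)):
    X=at(p,z);print(n,np.round(X,4),"my %.4f"%(X@my))
```

```text
cam [ 0.64488932 -0.01437069  0.21792986]
mark top [ 0.6221 -0.0342  0.0695] my -0.0597
mark bot [ 0.609  -0.036   0.0695] my -0.0609
mark mid [ 0.6158 -0.035   0.0695] my -0.0602
line rail [ 0.6056 -0.0391  0.063 ] my -0.0639
line mid [ 0.5927 -0.0397  0.063 ] my -0.0640
line post [ 0.5801 -0.0404  0.063 ] my -0.0642
```

The line is 3.7 mm short of the mark, and TCP travel of 30.9 mm says about 4.1 mm. Moving 4 mm more.

```bash
python3 -m handwheel '[[[0.5,-2,0],[0,0,0]],[[0.5,-1.8,0],[0,0,0]],[[0,0,0],[0,0,0]],[[0,0,0],[0,0,0]],[[0,0,0],[0,0,0]],[[0,0,0],[0,0,0]],[[0,0,0],[0,0,0]],[[0,0,0],[0,0,0]]]'
python3 - <<'E'
from cell import optics
import cv2,numpy as np
c=optics.capture("wrist")
a=cv2.resize(c["img"][130:280,220:370],None,fx=4,fy=4,interpolation=cv2.INTER_CUBIC)
cv2.imwrite("pics/w4.png",cv2.cvtColor(a,cv2.COLOR_RGB2BGR))
E
```

```text
clock: 7.2
ee_pos: [0.5642, -0.0364, 0.0867]
orientation: [[0.95, 0.312, 0.001], [0.312, -0.95, -0.002], [0.0, 0.002, -1.0]]
ft_force: [-1.2, -7.3, 5.9]
opening: 0.0167
finger_force: 58.7
```

View pics/w4.png

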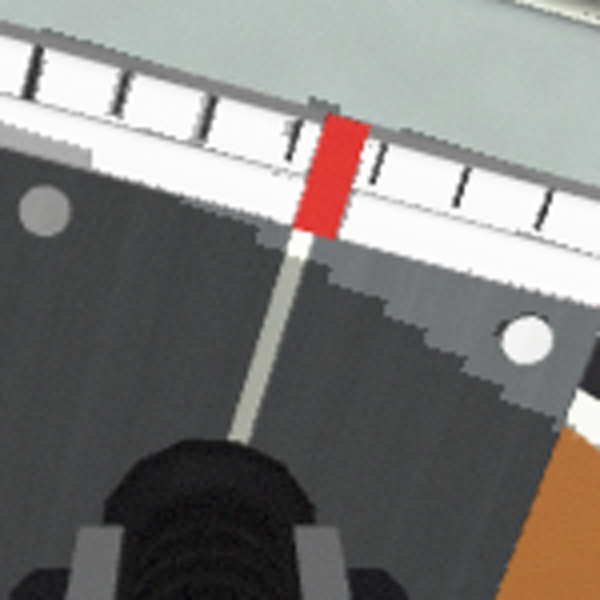

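The mark's centre runs from (348,119) to (317,234) and the line from (300,245) to (240,440).

Run:
```python
from cell import optics,readout
import numpy as np
c=optics.capture("wrist");K,R,t=c["intrinsics"],c["R"],c["t"];C=-R.T@t
my=np.array([-.041,.999,0])
for n,p,z in(("mark top",(348,119),.0695),("mark bot",(317,234),.0695),("line rail",(300,245),.063),("line post",(240,440),.063)):
    p=(np.array(p)+.5)/4-.5+[220,130]; d=R.T@np.linalg.solve(K,[*p,1]); X=C+d*(z-C[2])/d[2];print(n,np.round(X,4),"my %.4f"%(X@my))
o=readout.get_obs();print(o["ee_pos"],o["joint_velocities"],o["ft_force"])
```

```text
mark top [ 0.6225 -0.0343  0.0695] my -0.0598
mark bot [ 0.609  -0.0355  0.0695] my -0.0604
line rail [ 0.6056 -0.0351  0.063 ] my -0.0599
line post [ 0.5794 -0.0365  0.063 ] my -0.0602
[ 0.56415204 -0.03643691  0.08667689] [-0.00772393  0.08318712 -0.10648535  0.00312415 -0.04753647 -0.01271228] [-0.81462072 -8.04277833  5.83438276]
```

The line is on the mark within 0.5 mm, held at about 8 N as expected for half travel, with the arm at rest.

```bash
python3 -c "
from cell import job
print(job.sign_off())"
```

```text
the job is handed in; nothing more can be done
None
```

The job is handed in: I pressed the green start button fully and let it come up, and the gripper is holding the shutter with its white line within about 0.5 mm of the red half-travel marks, the red stop button not touched.

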